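Pack the token tube and shut its cap

ROBOT

A 6-joint arm with a two-finger parallel gripper is mounted at the origin on the work surface. World frame = base frame: x ahead of the robot, y to its left, z up, the work surface at z = 0. Lengths are in m, angles in rad, forces in N, time in s.
With the tool pointing down it reaches from about 0.35 to 1 m from the base axis. Payload 7.1 kg.
Tool frame: the origin (TCP) lies between the finger pads; the fingertips stand 22 mm ahead of it and the grasp point (between the pads) lies 3 mm ahead of it; z points along the fingers, y is the line along which they close (so a half turn about z gives the same grasp; the last joint's range is limited). The gripper opens to 85 mm and grips with 20 to 120 N. Pads are 22 mm wide; open, the fingers measure 114 mm over their backs; the gripper's body (76 mm by 85 mm) begins 54 mm behind the grasp point. The pads swing forward as they close: fully open they stand 13 mm farther back than shut.
Start: joints at [-1.262, 0.423, 1.63, -0, 1.089, -0.019], TCP at [0.201, -0.592, 0.253] pointing down, gripper open.
Joint ranges: [-3, 3], [-0.9, 2.11], [0.09, 2.58], [-1.31, 4.45], [0.11, 2.69], [-2.54, 2.54]. Speed limits (rad/s): [2.39, 2.39, 3.01, 3.14, 3.14, 3.14].

INTERFACE

Orientations are given as a rotation vector (axis times angle).
In Python, from rig import manip gives the robot as it stands. The module is installed in compiled form; this text tells all that it offers. Calls block until the motion is done:
- manip.move_to(position, orientation): joint-space move of the TCP to a pose.
- manip.servo_line(position, orientation=None, rate=0.15): straight line of the TCP; orientation=None keeps the orientation; rate is the mean speed in m/s.
- manip.set_joints(angles): joint-space move.
- manip.command_gripper(opening, f_grip=None): finger opening in m; f_grip is the grip in N (None keeps the last); returns when the fingers have stopped.
- manip.hold(seconds).
- manip.solve_ik(position, orientation): joint angles nearest the present ones, or None.
- manip.camera(name): name is "side" or "top"; returns a dict with "image" (384x512x3 uint8, red, green, blue), "fx", "fy", "cx", "cy" (pixels), "cam_to_world" (4x4, takes a point from camera to world coordinates). Camera axes: x right, y down, z forward; pixel columns grow to the right and rows downward; lengths in m; the calibration is good to about 2 mm. A picture is of the moment at which its call begins. There is no depth.
A pose or a line that the arm cannot do raises manip.IKError and nothing moves.
- manip.sign_off(): hands the job in; it is judged then, once.
Readings, each from a call of its own:
- manip.get_time(): time.
- manip.get_joint_positions(): joint angles.
- manip.get_joint_vel(): joint speeds.
- manip.get_tau(): joint torques, N m.
- manip.get_position(): TCP position.
- manip.get_ee_rot(): TCP orientation.
- manip.get_contact_force(): force on the tool from outside, world axes, zero at the start.
- manip.get_torque(): the same for the moment, N m.
- manip.get_width(): finger opening in m.
- manip.get_grip_force(): force on a finger pad.
Only numpy, scipy, OpenCV 4.12 (cv2) and the standard library are available. Lean on these libraries where they do the work, as an engineer would, in place of code of your own. Each camera call takes 0.05 s, during which the arm holds its last target. There are 200 camera calls.

TASK

The two rolls of laundry tokens have hung up on their way down the open token tube. Take the wooden packing rod from its block and press both rolls right down with it until they bottom out hard on the tokens below, finishing with a firm, steady lean of about 15 to 20 N for a moment (no hammering: never 40 N); then stand the rod back in its hole, swing the tube's cap over and press it down firmly until it is fully shut. Leave the other things on the table and in the key station where they are.

Things in the scene. Friction and masses are not known exactly. Their poses are not given: they have to be found in the camera images.
- mouth (a point): Centre of the open mouth of the clear token tube, 136 mm above the table; z points up the vertical bore, x towards the cap's hinge. Bore round, 28 mm wide, 118 mm deep; the mouth has an aluminium collar 40 mm across. The tube stands on a plywood foot 100 x 190 x 18 mm screwed to the table; a like tube beside it, 85 mm to +y in this frame, is full and shut (leave it).
- cap (a joint): Hinge of the open tube's black cap, rad: 0 = fully shut on the mouth, positive = open; it stands open near 1.6 to 2.0 and stops at 2.1. The hinge is stiff: the cap stays where it is left, and turning it takes 0.07 N m (about 3 N at the cap's middle).
- cap_hinge (a point): Middle of the cap's hinge line, 24 mm from the bore's axis along the mouth frame's +x and 1 mm above the mouth. The hinge line runs along y; shut, the cap reaches 52 mm from it towards -x of the mouth frame; open, it stands up to 52 mm above the mouth there, so come over the mouth clear of it.
- cap_top (a point): Centre of the cap's upper (outer) face, 24 mm from the hinge line. The cap is a black disc 41 mm across and 5 mm thick with a small thumb lip; shut, its upper face is level, 6 mm above the mouth.
- upper_roll: Upper roll in the open tube: a stack of brass tokens held by a blue paper band, 25 mm across, 26 mm high, 100 g. Origin in the middle of its underside, z up. It slides only along the bore and stays where it is left, dragging on the wall by 2 to 4 N.
- lower_roll: Lower roll in the open tube, the same as the upper one and hanging below it with a gap between and a gap under it. Origin in the middle of its underside, z up.
- loose_tokens: Top of the loose brass tokens already at the bottom of the open tube, 24 mm across; origin in the middle of their upper face. Their level varies and they lie askew: under a roll they give way by 2 to 20 mm, resisting with 3 to 5 N, before they are hard. Moving both rolls and these takes up to 10 N in all, not yet the bottom; 14 N or more that moves nothing is the hard bottom.
- rod: Wooden packing rod, standing upright in the block; 180 mm long, about 90 g. Origin in the middle of its foot (lower end), z up along the rod. Shaft 18 mm across from 0 to 104 mm, a collar 30 mm across from 104 to 113 mm, a straight round grip 24 mm across from 113 to 180 mm with a blue band near its flat top.
- rod_hole (a point): Centre of the mouth of the rod's hole in the plywood block, 60 mm above the table, z up; hole 22 mm wide, 50 mm deep, so the rod's foot stands 10 mm above the table. Block 80 x 120 x 60 mm, fixed; a short blue pen stands in it 60 mm to +y of the rod's hole in this frame, its top 112 mm above the table.
- cactus_pot: Bystander: white ceramic pot with a small cactus, 82 mm across, 128 mm high; origin under its middle.
- mug: Bystander: blue mug, 82 mm across, 90 mm high; origin under its middle.
- padlock: Bystander: brass padlock standing upright, 22 x 44 x 68 mm; origin under its middle.
- spoon_rest: Bystander: round wooden spoon rest, 124 mm across, 16 mm high, with a short handle; origin under its middle.
- carabiner: Bystander: aluminium carabiner with an orange gate, 77 x 41 mm, 9 mm thick, lying in the spoon rest.
- key_ring: Bystander: stainless key ring with three keys, 90 mm over all, 5 mm thick, lying in the open upper box of the key station.
- glasses_case: Bystander: black sunglasses case, 62 x 160 x 41 mm, lying in the open upper box of the key station; origin under its middle.
There are look-alikes about, which are no part of the job. Of the things like the rod, leave any that is green or red; of the rest the larger one is meant.

How it is judged:
By the outcome, as a careful person would: the job done as asked, in the order asked, and still so for the second after the job is handed in, with the robot touching nothing.
It also fails if it takes over 69 s, if anything falls off the work surface, if the arm or the gripper's body presses on something with over 40 N, if the wrist force passes 120 N, or if a joint passes its speed limit or range.

## Working session

There is one attempt and no reset: what is moved stays moved. The work goes in short steps, each a Python script; the robot and the scene stay as the last script left them, time stands still between calls to the robot, and variables do not carry over. Pictures are saved under pics/ and viewed, at most 10 in all, crops included, and the job is handed in when it is done.

```bash
mkdir -p pics
python3 - <<'E'
from rig import manip
import cv2,numpy as np
for n in("side","top"):
    c=manip.camera(n); cv2.imwrite(f"pics/{n}0.png",cv2.resize(c["image"][:,:,::-1],(800,600),interpolation=cv2.INTER_CUBIC))
    np.savez(f"{n}.npz",**c); print(n,c["fx"],c["fy"],c["cx"],c["cy"],np.round(c["cam_to_world"],3).tolist())
print(manip.get_time(),manip.get_ee_rot())
E
```

```text
side 374.86598239715727 374.86598239715727 256.12344694375236 189.06562423184795 [[-0.972, -0.114, 0.208, 0.377], [-0.237, 0.492, -0.838, 0.955], [-0.007, -0.863, -0.505, 0.628], [0.0, 0.0, 0.0, 1.0]]
top 437.4543860601041 437.4543860601041 255.0423845037074 186.9938129749545 [[0.029, -0.986, 0.161, 0.376], [-1.0, -0.03, -0.004, 0.069], [0.009, -0.161, -0.987, 1.345], [0.0, 0.0, 0.0, 1.0]]
0.1 [-3.09814385e+00 -5.12405240e-01  3.13512500e-04]
```

View pics/side0.png

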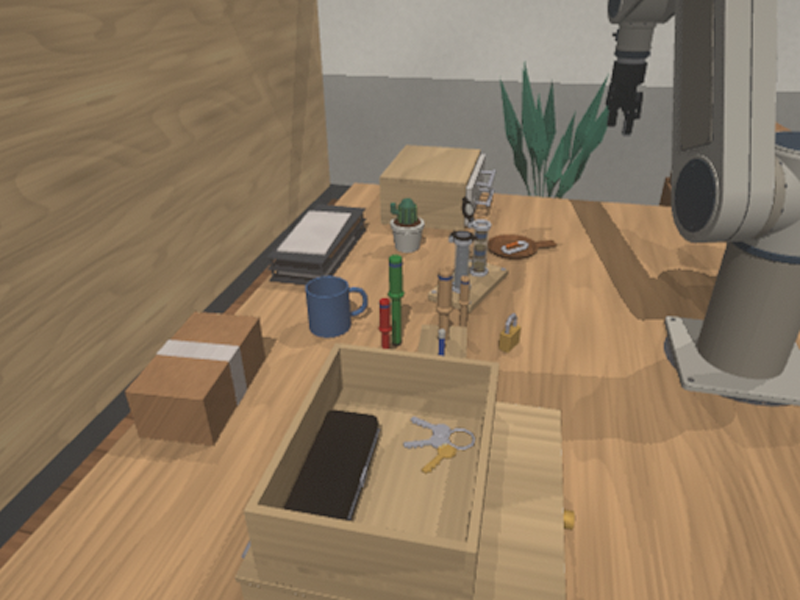

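View pics/top0.png

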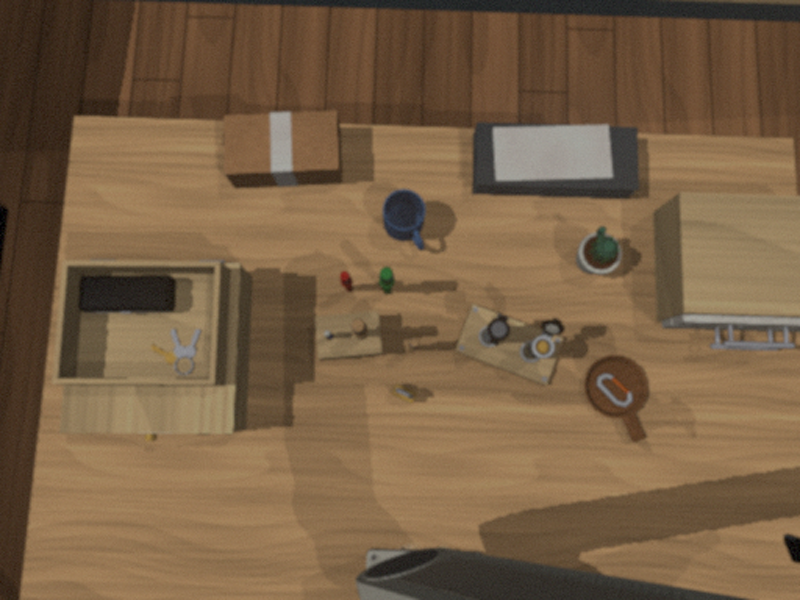

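The side view shows wooden rods at (445,300) (larger) and (465,310) (smaller), a red rod at (385,322), a green one at (396,300) and the blue pen at (441,343). The tubes are at (462,262) (black cap) and (480,250). In the top view the block is at (350,337) and the tube foot at (508,345). I'll take close crops next.

Run:
```python
import cv2,numpy as np
def crop(n,x0,y0,w,h,s,out):
    im=np.load(n+".npz")["image"][:,:,::-1][y0:y0+h,x0:x0+w]
    cv2.imwrite(out,cv2.resize(im,None,fx=s,fy=s,interpolation=cv2.INTER_CUBIC))
crop("top",195,165,180,90,4.4,"pics/topc.png")
crop("side",225,125,125,110,5.4,"pics/sidec.png")
```

```text
(no output)
```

View pics/topc.png

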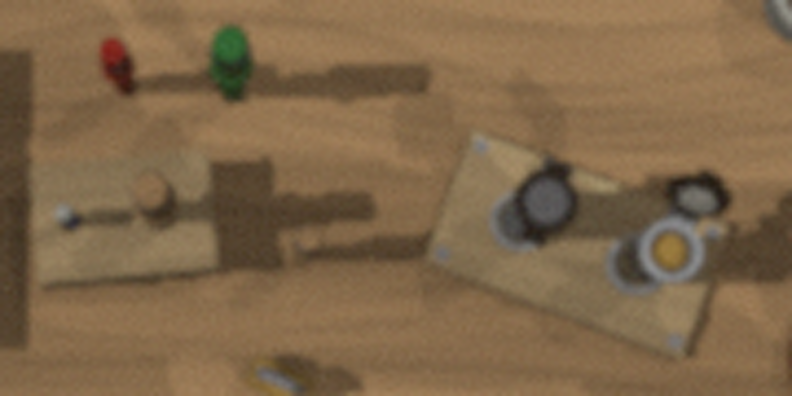

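View pics/sidec.png

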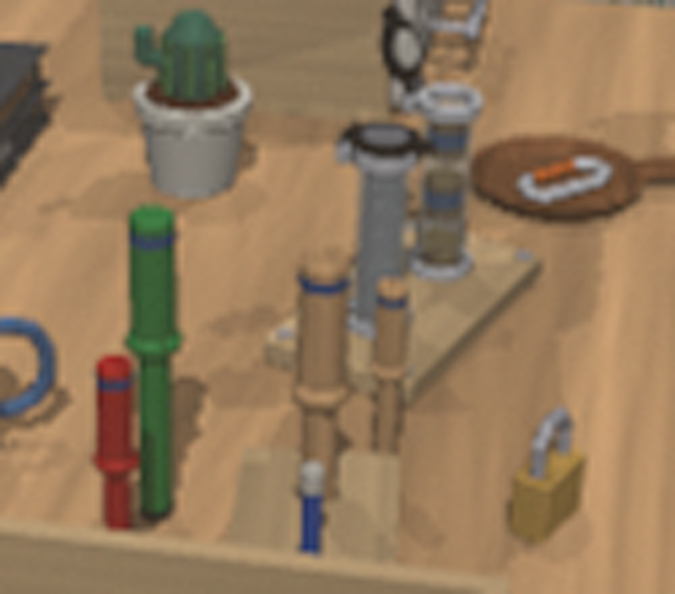

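The rod is the wooden one with the thicker grip: top at topc (152,187) and sidec (326,264), with the thin wooden, red and green ones rejected. The open mouth is at topc (671,250) and sidec (448,100), with its cap standing at (698,195). The shut tube's cap is at topc (547,200).

```bash
cat > h.py <<'E'
import numpy as np,cv2
def ray(n,u,v,c=None):
    c=np.load(n+".npz") if c is None else c
    T=c["cam_to_world"]; d=T[:3,:3]@np.array([(u-c["cx"])/c["fx"],(v-c["cy"])/c["fy"],1.]); return T[:3,3],d/np.linalg.norm(d)
def atz(n,u,v,z,c=None):
    o,d=ray(n,u,v,c); return o+d*(z-o[2])/d[2]
def tri(r):
    A=sum(np.eye(3)-np.outer(d,d) for o,d in r); b=sum((np.eye(3)-np.outer(d,d))@o for o,d in r); return np.linalg.solve(A,b)
def tc(u,v): return ("top",(u+.5)/4.4-.5+195,(v+.5)/4.4-.5+165)
def sc(u,v): return ("side",(u+.5)/5.4-.5+225,(v+.5)/5.4-.5+125)
def pix(n,P,c=None):
    c=np.load(n+".npz") if c is None else c
    p=np.linalg.inv(c["cam_to_world"])@np.append(P,1); return c["fx"]*p[0]/p[2]+c["cx"],c["fy"]*p[1]/p[2]+c["cy"]
E
python3 - <<'E'
from h import *
np.set_printoptions(precision=4,suppress=True)
for k,t,s,z in[("rod",(152,187),(326,262),.19),("mouth",(671,250),(448,99),.136),("shut",(547,200),(386,135),.142),("pen",(67,214),(312,466),.112)]:
    print(k,atz(*tc(*t),z),atz(*sc(*s),z),tri([ray(*tc(*t)),ray(*sc(*s))]))
for k,t in[("f1",(480,146)),("f2",(442,254)),("f3",(674,342)),("f4",(714,231))]: print(k,atz(*tc(*t),.018))
for k,t in[("b1",(30,168)),("b2",(208,152)),("b3",(217,266)),("b4",(40,286))]: print(k,atz(*tc(*t),.06))
E
```

```text
rod [0.5087 0.1313 0.19  ] [0.5057 0.1347 0.19  ] [0.5076 0.1313 0.1883]
mouth [ 0.485  -0.1937  0.136 ] [ 0.4857 -0.1923  0.136 ] [ 0.4855 -0.1939  0.1353]
shut [ 0.5136 -0.1145  0.142 ] [ 0.513  -0.1182  0.142 ] [ 0.5129 -0.1143  0.1438]
pen [0.4986 0.1894 0.112 ] [0.5004 0.1876 0.112 ] [0.4993 0.1894 0.1131]
f1 [ 0.5641 -0.0865  0.018 ]
f2 [ 0.4881 -0.0611  0.018 ]
f3 [ 0.4325 -0.2212  0.018 ]
f4 [ 0.5097 -0.2493  0.018 ]
b1 [0.534  0.2207 0.06  ]
b2 [0.5485 0.1016 0.06  ]
b3 [0.472 0.093 0.06 ]
b4 [0.4552 0.2102 0.06  ]
```

Run:
```python
from h import *
from rig import manip as m
np.set_printoptions(precision=4,suppress=True)
R=m.get_ee_rot(); p=m.get_position()
m.command_gripper(.05,80)
m.servo_line([p[0],p[1],.36],rate=.3)
m.move_to([.508,.1318,.30],R); print(m.get_time(),m.get_joint_positions())
m.servo_line([.508,.1318,.172],rate=.15)
print(m.get_contact_force())
m.command_gripper(.0,80); print(m.get_width(),m.get_grip_force(),m.get_contact_force(),m.get_torque(),m.get_time())
t=m.get_time(); m.servo_line([.508,.1318,.174],rate=.05); print("step",m.get_time()-t,m.get_contact_force(),m.get_position())
m.servo_line([.508,.1318,.36],rate=.15); print(m.get_contact_force(),m.get_width(),m.get_time())
for n in("side","top"):
    c=m.camera(n); np.savez(n+"1.npz",**c)
a=np.load("side1.npz")["image"][90:220,225:350,::-1]; b=np.load("top1.npz")["image"][150:260,190:310,::-1]
f=lambda i:cv2.resize(i,(400,int(i.shape[0]*400/i.shape[1])),interpolation=cv2.INTER_CUBIC)
a,b=f(a),f(b); h=min(len(a),len(b)); cv2.imwrite("pics/lift.png",np.hstack([a[:h],b[:h]]))
```

```text
3.825 [0.2293 0.2208 1.8052 0.0013 1.1156 1.4726]
[-0.3206 -0.2651  0.5195]
0.02198819751060678 78.04452180862427 [-0.0159  0.9254  5.0036] [-0.0342  0.1912  0.0256] 5.1833
step 0.25 [ 0.7041 -0.6002 -0.9722] [0.5079 0.1318 0.1741]
[ 0.0873 -0.0723 -1.073 ] 0.022427782830440755 6.825
```

View pics/lift.png

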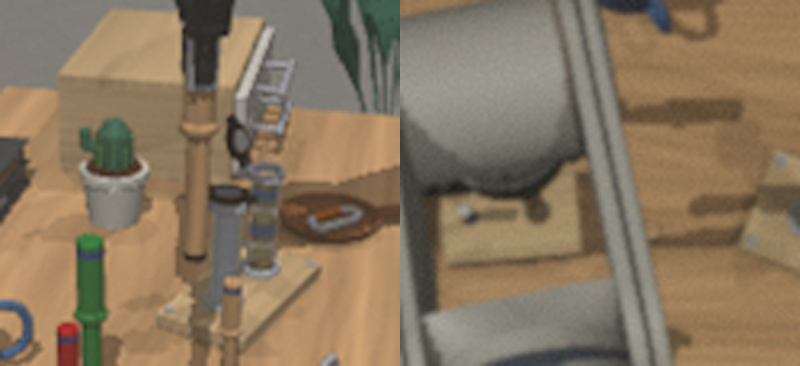

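The left picture shows the larger wooden rod held upright with its foot at (196,258). The right one shows the empty hole at (537,207).

Run:
```python
from h import *
np.set_printoptions(precision=4,suppress=True)
print("hole",atz("top",(137.5)/3.333-.5+190,207.5/3.333-.5+150,.06))
print("foot exp px",[( (pix("side",P)[0]-225+.5)*3.2,(pix("side",P)[1]-90+.5)*3.2) for P in((.508,.1318,.198),(.508,.1318,.302))])
m=np.array([.485,-.1935,.136]);
for dx in(-.02,.02): print((pix("side",m+[dx,0,0])))
```

```text
hole [0.51   0.1331 0.06  ]
foot exp px [(np.float64(191.50687885134994), np.float64(256.445893436229)), (np.float64(195.91386608452194), np.float64(130.63274372387022))]
(np.float64(313.91882917239263), np.float64(143.3451955743057))
(np.float64(301.7609155549926), np.float64(142.274594902354))
```

Run:
```python
from h import *
from rig import manip as m
np.set_printoptions(precision=4,suppress=True)
m.servo_line([.485,-.1935,.365],rate=.25)
m.servo_line([.485,-.1935,.318],rate=.12); print(m.get_contact_force(),m.get_time(),m.get_position())
for n in("side","top"):
    c=m.camera(n); np.savez(n+"2.npz",**c)
a=np.load("side2.npz")["image"][100:180,270:350,::-1]; b=np.load("top2.npz")["image"][180:260,310:390,::-1]
f=lambda i:cv2.resize(i,(400,400),interpolation=cv2.INTER_CUBIC)
cv2.imwrite("pics/mouth.png",np.hstack([f(a),f(b)]))
for P in((.485,-.1935,.156),(.485,-.1935,.26),(.485,-.1935,.136)): print((np.array(pix("side",P))-[270,100]+.5)*5)
```

```text
[ 0.2603 -0.5804 -0.8724] 8.925 [ 0.4853 -0.1932  0.3182]
[193.5197 188.1812]
[204.0519  32.8337]
[191.597  216.5405]
```

View pics/mouth.png

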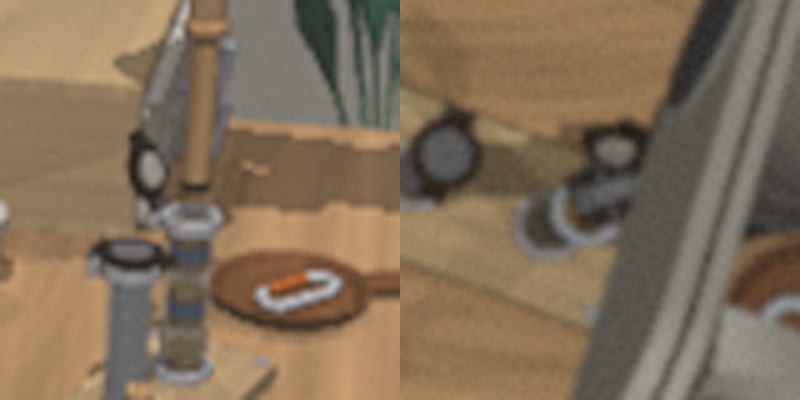

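The left picture shows the rod's foot at (196,187), over the mouth centre at (192,217). The cap stands clear at (150,170), and the rolls show in the tube at (188,250–350). I'll press down with force feedback.

Run:
```python
from h import *
from rig import manip as m
np.set_printoptions(precision=3,suppress=True)
x,y=.486,-.1935
m.servo_line([x,y,.300],rate=.1)
z=.300; f0=-.95; log=[]
while z>.20:
    F=m.get_contact_force(); f=F[2]-f0
    log.append((round(z,4),round(m.get_position()[2],4),np.round(F,1).tolist()))
    if f>14.5 or np.hypot(F[0],F[1])>12: break
    z-=.003 if f<1 else .002 if f<8 else .001 if f<11 else .0005
    m.servo_line([x,y,z],rate=.04)
for l in log: print(*l)
print(m.get_time())
```

```text
0.3 0.3 [0.2, -0.0, -1.4]
0.297 0.2972 [-0.2, -0.1, 0.2]
0.295 0.295 [0.3, 0.3, -0.9]
0.292 0.2917 [-0.8, 0.7, -0.6]
0.289 0.2887 [-0.2, -1.1, -0.9]
0.286 0.2858 [0.9, -0.2, -0.6]
0.283 0.2828 [0.4, 0.8, -0.1]
0.28 0.2797 [0.2, -0.5, -1.1]
0.277 0.2767 [-0.2, 0.8, -0.7]
0.274 0.2737 [0.6, 0.1, -1.1]
0.271 0.2708 [0.8, 0.0, -1.2]
0.268 0.2678 [-0.8, 0.1, -0.7]
0.265 0.2647 [-0.8, 0.2, -0.9]
0.262 0.2617 [0.5, -0.1, -0.6]
0.259 0.2587 [0.3, 0.1, -1.0]
0.256 0.2557 [0.3, 0.1, -0.5]
0.253 0.253 [-0.4, 0.4, 1.3]
0.251 0.2512 [-0.5, 0.1, 4.4]
0.249 0.2492 [-0.7, 0.5, 5.3]
0.247 0.2472 [-0.6, 0.5, 4.9]
0.245 0.2452 [-1.2, 0.9, 3.8]
0.243 0.2432 [-0.9, 0.3, 5.0]
0.241 0.2413 [-0.7, 0.9, 5.5]
0.239 0.2409 [-2.5, 2.0, 18.2]
15.1083
```

Run:
```python
from h import *
from rig import manip as m
np.set_printoptions(precision=4,suppress=True)
for i in range(4):
    print(m.get_position(),m.get_contact_force(),m.get_torque(),m.get_time()); m.hold(.15)
c=m.camera("side"); np.savez("side3.npz",**c)
f=lambda i:cv2.resize(i,(400,600),interpolation=cv2.INTER_CUBIC)
g=lambda n:np.load(n)["image"][135:180,290:320,::-1]
cv2.imwrite("pics/tube.png",np.hstack([f(g("side2.npz")),f(g("side3.npz"))]))
for z in (.018,.027,.053,.079,.136): print(z,(np.array(pix("side",(.485,-.1935,z)))-[290,135]+.5)*13.33)
```

```text
[ 0.4869 -0.1937  0.2409] [-2.4563  1.9794 18.1676] [ 0.6843  0.9139 -0.0414] 15.1083
[ 0.4869 -0.1937  0.2409] [-3.3195  2.345  17.8581] [ 0.6968  0.9189 -0.031 ] 15.2583
[ 0.4869 -0.1937  0.2409] [-3.      2.1797 17.3701] [ 0.6305  0.9513 -0.0284] 15.4083
[ 0.4869 -0.1937  0.2409] [-3.0443  1.8939 17.3552] [ 0.6097  0.9078 -0.0162] 15.5583
0.018 [215.5833 532.8003]
0.027 [217.6726 501.9837]
0.053 [223.7919 411.7255]
0.079 [230.0384 319.5912]
0.136 [244.1976 110.7469]
```

View pics/tube.png

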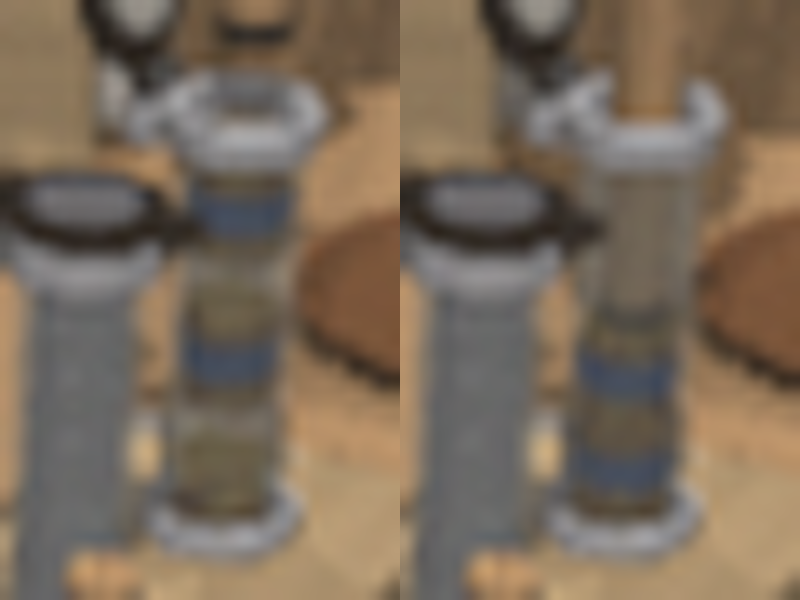

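The right picture shows the rolls stacked touching, tops at about (630,320) (z≈0.08), right at the bottom with no gap. They hold about 18 N without moving. I'll finish the lean, withdraw and return the rod.

Run:
```python
from h import *
from rig import manip as m
np.set_printoptions(precision=4,suppress=True)
m.hold(.8); print(m.get_contact_force(),m.get_position())
m.servo_line([.485,-.1935,.365],rate=.15); print(m.get_contact_force(),m.get_width(),m.get_time())
m.servo_line([.508,.1318,.365],rate=.28)
m.servo_line([.508,.1318,.232],rate=.15); print(m.get_contact_force(),m.get_time())
z=.232
while z>.174:
    z=max(z-.006,.1735); m.servo_line([.508,.1318,z],rate=.06); F=m.get_contact_force()
    if np.linalg.norm(F)>8: break
    
print(z,F,m.get_time())
c=m.camera("side"); np.savez("side4.npz",**c)
```

```text
[-3.361   1.8647 18.4609] [ 0.4869 -0.1937  0.2409]
[ 0.4606  0.66   -1.1261] 0.022364211721058007 17.55
[ 0.6581 -0.6372 -0.471 ] 19.9
0.1735 [-0.6558  0.9129 -0.9293] 22.4
```

Run:
```python
from h import *
from rig import manip as m
np.set_printoptions(precision=4,suppress=True)
R=m.get_ee_rot()
m.servo_line([.508,.1318,.172],rate=.05); print(m.get_contact_force())
m.command_gripper(.05); m.servo_line([.508,.1318,.31],rate=.2)
m.command_gripper(.0,30)
ex=np.array([.945,-.327,0]);H=np.array([.5077,-.2013,.137])
P=H+ex*(.045+.011)+np.array([0,0,.03+.022])
m.move_to(P+[0,0,.12],R); m.servo_line(P,rate=.2)
print(m.get_position()-P,m.get_width(),m.get_time(),m.get_contact_force())
c=m.camera("side"); np.savez("side5.npz",**c)
f=lambda i,w:cv2.resize(i,(w,600),interpolation=cv2.INTER_CUBIC)
im=c["image"][:,:,::-1]
cv2.imwrite("pics/pre.png",np.hstack([f(im[110:180,280:330],420),f(im[145:235,262:319],380)]))
```

```text
[-2.3147 -0.1946  9.5605]
[0.0009 0.0002 0.001 ] 0.00021639467899071377 26.5417 [0.6335 0.7379 0.4415]
```

View pics/pre.png

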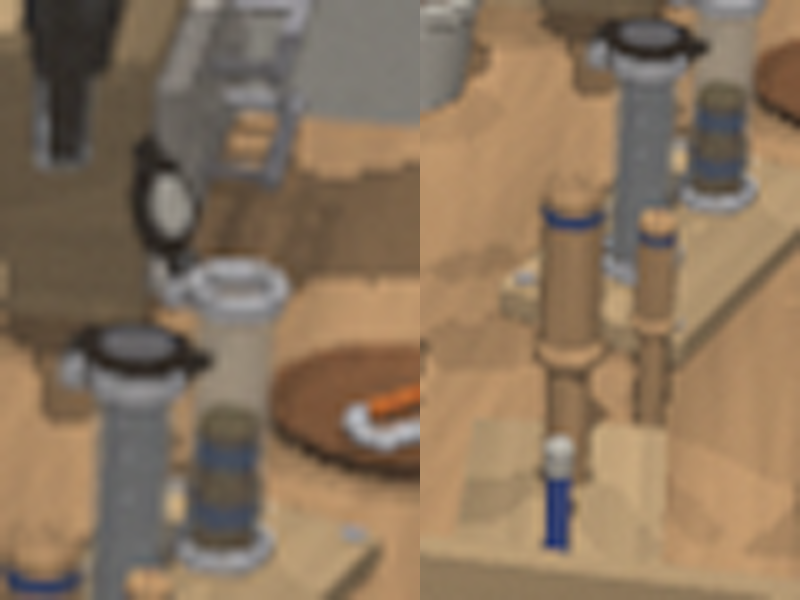

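The left picture shows both rolls bottomed at (225,400–545), the cap still open at (165,200), and the fingertips behind it at (62,165). The right picture shows the rod standing in its hole at (570,330), with the thin rod and pen untouched.

Run:
```python
from h import *
from rig import manip as m
np.set_printoptions(precision=3,suppress=True)
ex=np.array([.945,-.327,0]);H=np.array([.5077,-.2013,.137]);ez=np.array([0,0,1])
p=m.get_position(); s=np.array([8.4,8.571])
for q in(p-[0,0,.022],H,H+.052*ez): print((np.array(pix("side",q))-[280,110]+.5)*s)
log=[];stop=False
for th in np.linspace(2.0,0.1,16):
    r,t=.035,.0055
    P=H+ex*(-r*np.cos(th)+t*np.sin(th)+.011)+ez*(r*np.sin(th)+t*np.cos(th)+.022)
    m.servo_line(P,rate=.06); F=m.get_contact_force(); log.append((round(th,2),F.round(1).tolist()))
    if np.linalg.norm(F)>20: stop=True;break
for l in log:print(*l)
print(m.get_position()-P,m.get_time(),stop)
```

```text
[ 58.392 165.093]
[182.977 270.112]
[190.23  142.825]
2.0 [-0.2, 0.3, 0.0]
1.87 [0.5, 0.6, -0.1]
1.75 [-0.3, -0.2, -0.4]
1.62 [0.5, 0.8, -0.0]
1.49 [-0.5, 0.3, 0.4]
1.37 [0.7, 0.6, -0.8]
1.24 [0.3, 0.0, -0.2]
1.11 [0.3, -0.8, 0.9]
0.99 [0.4, -0.0, 0.8]
0.86 [0.2, -0.2, 0.4]
0.73 [0.8, 0.0, -0.5]
0.61 [-0.1, 0.7, 0.2]
0.48 [-0.6, 0.2, -0.5]
0.35 [-0.4, 0.5, -0.3]
0.23 [-0.5, -0.4, 0.7]
0.1 [-0.0, -0.4, -0.2]
[-0.  0. -0.] 30.9167 False
```

Run:
```python
from h import *
from rig import manip as m
np.set_printoptions(precision=4,suppress=True)
ex=np.array([.945,-.327,0]);H=np.array([.5077,-.2013,.137])
z=m.get_position()[2]; xy=(H+ex*(-.037+.011))[:2]
while z>.158:
    z-=.001; m.servo_line([*xy,z],rate=.03); F=m.get_contact_force(); q=m.get_position()[2]; print(round(z,4),round(q,4),F)
    if F[2]>21: break
m.hold(.6); print(m.get_contact_force(),m.get_time())
c=m.camera("side")
cv2.imwrite("pics/cap.png",cv2.resize(c["image"][110:180,280:330,::-1],(420,600),interpolation=cv2.INTER_CUBIC))
```

```text
0.1666 0.1665 [-0.132  -0.4553  0.1988]
0.1656 0.1655 [-0.8446 -0.2483  1.2195]
0.1646 0.1645 [-0.0817 -0.4143 -0.1281]
0.1636 0.164 [-0.9425  0.5378  5.3246]
0.1626 0.1639 [-5.2761  2.3249 15.8196]
0.1616 0.1637 [-9.1242  3.045  24.7519]
[-8.4062  3.0964 24.8578] 33.0167
```

View pics/cap.png

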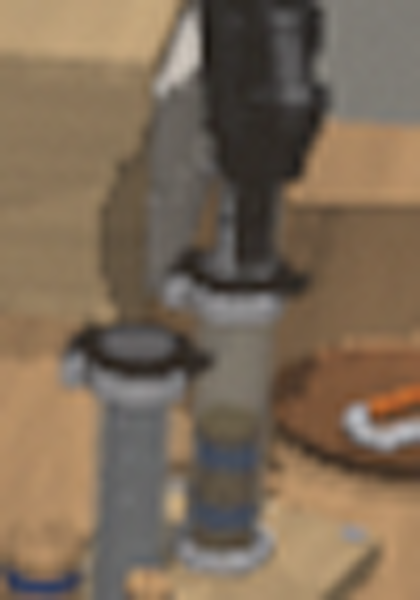

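The picture shows the cap flat on the mouth at (240,280) with the fingers pressing it. The tip height of 0.142 m matches a fully shut cap. I'll lift off and check.

Run:
```python
from h import *
from rig import manip as m
p=m.get_position(); m.servo_line([p[0],p[1],.30],rate=.15); m.servo_line([.36,-.4,.32],rate=.25); m.hold(.3)
print(m.get_contact_force(),m.get_time())
f=lambda i:cv2.resize(i,(400,533),interpolation=cv2.INTER_CUBIC)
a=m.camera("side")["image"][110:230,260:350,::-1];b=m.camera("top")["image"][130:260,270:367,::-1]
cv2.imwrite("pics/end.png",np.hstack([f(a),f(b)]))
```

```text
[ 0.10987615  0.14335989 -0.27924851] 35.5583
```

View pics/end.png

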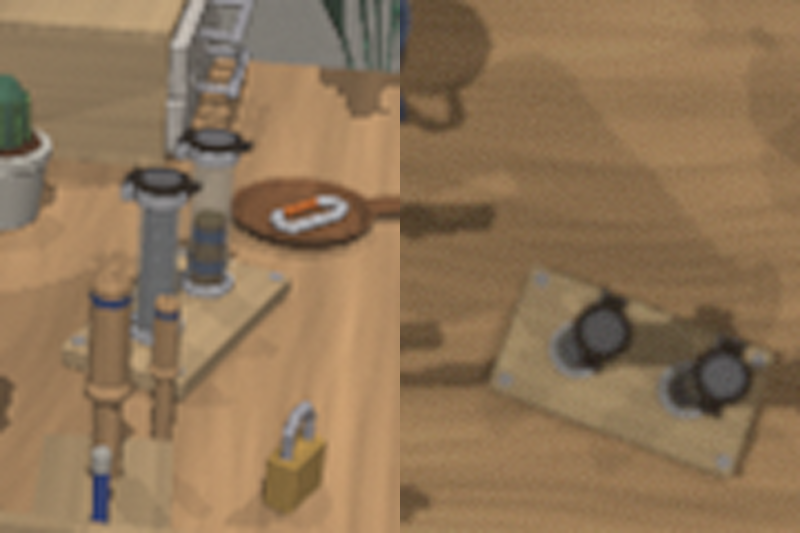

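The cap is fully shut at (215,143) and (722,375), matching its neighbour. The rolls are down at (208,245), the rod stands in the block at (108,380), and nothing nearby has moved.

```bash
python3 -c "
from rig import manip as m
print(m.sign_off())"
```

```text
the job is handed in; nothing more can be done
None
```

The job is handed in at about 36 s: both rolls were pressed to the hard bottom with a steady lean of about 18 N, the rod is back in its hole, the cap is pressed fully shut at about 25 N, and nothing else was disturbed.

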